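# Close the wooden mould and hold its side core drawn

### The arm

A 6-joint arm with a two-finger parallel gripper is mounted at the origin on the work surface. World frame = base frame: x ahead of the robot, y to its left, z up, the work surface at z = 0. Lengths are in m, angles in degrees, forces in N, time in s.
With the tool pointing down it reaches from about 0.4 to 0.825 m from the base axis. Payload 7 kg.
Tool frame: the origin (TCP) lies between the finger pads; the fingertips stand 19 mm ahead of it and the grasp point (between the pads) is the TCP; x points along the fingers, y is the direction in which the jaws open and shut, and the axes are right-handed (so a half turn about x gives the same grasp; the last joint's range is limited). The gripper opens to 88 mm and grips with 3 to 60 N. Pads are 19 mm wide; open, the fingers measure 130 mm over their backs; the gripper's body (78 mm by 193 mm) begins 47 mm behind the grasp point.
Start: joints at [-48.753, 20.546, 0.682, 0, -70.136, -16.507], TCP at [0.282, -0.613, 0.246] pointing down, gripper open.
Joint ranges: [-176.03, 176.03], [-82.01, 121.73], [-58.28, 71.71], [-173.87, 95.51], [-174.79, -0.11], [-173.66, 173.66]. Speed limits (degrees/s): [136.94, 136.94, 172.46, 180, 180, 180].

### API

Orientations are given as [roll, pitch, yaw] about the fixed x, y, z axes, in that order (R = Rz(yaw) Ry(pitch) Rx(roll)).
In Python, from plant import r gives the robot as it stands.
- The arm moves only by the tool send_rows, never from a script. Its argument "plan" is a list of rows, each a list of 2 entries, a list of its own where there are three numbers: the shift along the tool's x, y, z scaled (see below), then the turn, a rotation vector about the tool's x, y, z scaled (see below). A call has exactly 5 rows; each row is the pose to reach, as a shift and turn from the pose measured when the call began, along the tool's axes at that moment; what a row does not reach only later rows make up. The controller multiplies each number of a shift by 0.15 m and each number of a turn by pi/4 rad. A row lasts 1/10 s, in which the tool goes at most 50 mm and 8.59 degrees, less where a joint would pass 70% of its speed; a pose out of reach is approached as far as the arm can. A call with a number of a shift or a turn outside -1 to 1 is refused whole. A call with a gripper value outside its range is refused whole. "jaw" is the opening, from -1 (shut) to 1 (fully open), so that 0 is half open, set as the call begins (left out, the last holds). The fingers move at their own pace and stop on an object; "force" is the grip in N (left out, the last holds). Time passes only in rows, so rows that repeat a pose let the fingers close, or fill a call up. It gives the time, the measured TCP pose, the force and the opening at its end, in the units of the state.
- r.get_state(): the state, without advancing time (a new reading comes with each control period).
- r.capture(name): name is "scene" or "top"; returns a dict with "color" (480x640x3 uint8, red, green, blue), "range_z" (480x640 float32, m along the optical axis (not along the pixel's ray), 0 where there is no reading), "mtx" (3x3 intrinsics, pixels), "pose" (4x4, takes a point from camera to world coordinates). Camera axes: x right, y down, z forward; pixel columns grow to the right and rows downward; lengths in m; the calibration is good to about 2 mm. A picture is of the moment at which its call begins.
- r.close_job(): hands the job in, once; it reports no verdict.
Trained networks look in a picture, given as the dict that the camera call returned (one of the last four; its "shot" number tells which), for a name from the list of things; names that differ only in an ending like _2 or _b are one class to them, and where a whole thing is asked for, a point or a joint stands for the part that bears it (a point fixed in the world has none). Each returns a list of dicts, best first, with "score" (0 to 1); they miss things now and then, are a little off and sometimes report something else, mostly with a low value. They report only what shows in the picture. A call takes as long as a camera call.
- r.find_in(picture, target): "uv" ([column, row] in pixels, amid what is visible of it).
- r.trace(picture, target): "mask" (480x640 bool, what is visible of it) and "uv" ([column, row] in pixels, amid what is visible of it).
The state is a dict: "time_s": time; "joints": joint angles; "qd": joint speeds; "joint_torque": joint torques, N m; "tcp_pos": TCP position; "eef_rot": TCP orientation; "contact_force": force on the tool from outside, world axes, zero at the start; "moment": the same for the moment, N m; "gripper_width": finger opening in m.
Only numpy, scipy, OpenCV 4.12 (cv2) and the standard library are available. Lean on these libraries where they do the work, as an engineer would, in place of code of your own. Each camera call takes 0.05 s, during which the arm holds its last target. There are 200 camera calls.

### The job

Lower the wooden cover half in the gripper over the two steel dowels of the mould until it lies flush, and let go of it. Then take the spring-return side core by its upright round handle, draw it out until its pointer is level with the steel index bracket, and finish while still holding it there, because it springs back if let go. Leave the core alone until the cover is on, and leave the jar, the brush and the sanding block where they are.

Things in the scene. Friction and masses are not known exactly. Their poses are not given: they have to be found in the camera images.
- mould: Lower mould half, fixed to the bench: pale wooden block 130 (x) x 120 (y) x 40 mm high with a round cavity 70 mm wide in its top. Origin at the centre of the block's underside, on the bench. Two upright steel dowels, 12 mm in diameter, at x = +50 and x = -50 mm, y = 0, stand 28 mm above the block's top (68 mm above the bench); their upper 10 mm taper to 4 mm. On its -y side lies the slide bed, a plywood board 12 mm thick from y = -60 to -250 mm, x = -50 to +75 mm. z up.
- seat (a point): Centre of the top face of the mould block, 40 mm above the bench: the cover's origin comes here when it lies flush.
- cover: Loose wooden cover half, about 0.35 kg: plate 130 (x) x 110 (y) x 18 mm thick with two through holes 15 mm in diameter at x = +50 and -50 mm, y = 0; on it a round disc 76 mm wide, 10 mm thick, and on that an upright batten as grip, 70 mm long (x), 22 mm thick (y), its top 74 mm above the plate's underside (46 mm of it clear above the disc). Origin at the centre of the plate's underside. z up. It may go on either way round; it starts lying flat on the bench.
- core_slide: Spring-return side core on the slide bed: wooden carriage 40 (x) x 50 (y) x 22 mm with an upright round wooden handle, and a metal core rod that runs into the block. Axes parallel to the mould's. Origin under the carriage's centre, 12 mm above the bench, at mould x = 0, y = -135 mm when home. It slides only along the mould's -y, up to a hard stop at 75 mm. The spring pulls it home with about 3.6 N at home, growing by 1.2 N per 10 mm drawn.
- handle (a point): Point on the axis of the upright handle of the core slide, 59 mm above the bench. The handle is a round post 24 mm in diameter whose top is 85 mm and whose foot is 34 mm above the bench.
- pointer (a point): Tip of the thin steel pointer, 4 mm wide, that sticks out of the carriage to the +x side, 44 mm in x from the handle's axis and at the same y as the handle's axis, 35 mm above the bench. It travels with the slide.
- index: Steel index bracket, fixed on the slide bed on the pointer's side: upright blade 16 (x) x 4 (y) x 30 mm high on a small foot. Origin at the centre of its underside, in the blade's mid-plane, 12 mm above the bench, at mould x = +56 mm; axes parallel to the mould's. The mark is the blade: the pointer is at the mark when both have the same y in the mould's frame. It stands 33 to 57 mm from the pointer's home place, differing from run to run.
- jar: Bystander: round jar 68 mm wide, 85 mm high, origin at the centre of its underside.
- brush: Bystander: paint brush lying on the bench, along its own x.
- sanding_block: Bystander: cork block 60 x 100 x 35 mm, origin at the centre of its underside.

How it is judged:
By the outcome, as a careful person would: the job done as asked, in the order asked, and still so for the second after the job is handed in, while the arm keeps its last pose, push and grip.
It also fails if it takes over 45 s, if anything falls off the work surface, if the arm or the gripper's body presses on something with over 40 N, if the wrist force passes 120 N, or if a joint passes its speed limit or range.

## Working session

There is one attempt and no reset: what is moved stays moved. The work goes in short steps, Python scripts to look and compute and a tool call to move; the robot and the scene stay as the last step left them, time stands still between calls to the robot, and variables do not carry over. Pictures are saved under pics/ and viewed, about 8 in all and at most 12, crops included, and the job is handed in when it is done.

Besides the shell and the picture viewer there is one more tool, called after "Call:" as name(argument=value, ...), one argument or row to a line, values as JSON. send_rows: Moves the arm, as the interface text tells. Its arguments: {"type":"object","properties":{"plan":{"type":"array"},"jaw":{"type":"number"},"force":{"type":"number"}},"required":["plan"]}

```bash
ls; mkdir -p pics
python3 - <<'E'
from plant import r
import cv2, numpy as np
s=r.get_state(); print(s)
ims=[]
for n in("scene","top"):
    c=r.capture(n); np.savez(f"pics/{n}0.npz",color=c["color"],range_z=c["range_z"],mtx=c["mtx"],pose=c["pose"])
    cv2.imwrite(f"pics/{n}0.png",c["color"][:,:,::-1]); print(n,c["mtx"],c["pose"])
    for t in("mould","cover","core_slide","handle","pointer","index","jar","brush","sanding_block","seat"):
        try:
            for d in r.find_in(c,t)[:2]:
                u,v=map(int,d["uv"]); z=c["range_z"][v,u]
                p=c["pose"]@np.r_[np.linalg.inv(c["mtx"])@[u,v,1]*z,1]
                print(t,round(d["score"],2),u,v,p[:3].round(3))
        except Exception as e: print(t,e)
E
```

```text
pics
{'time_s': 0.0, 'joints': array([-4.87530914e+01,  2.05890111e+01,  6.32904765e-01, -2.13167515e-02,
       -7.01364181e+01, -1.65094838e+01]), 'qd': array([-0.03249467,  0.03748819,  0.09020441, -0.06068488,  0.01122256,
        0.00718584]), 'joint_torque': array([ 2.57802158e-04, -5.82718098e+01,  2.93056977e+01,  6.99683100e+00,
        6.87731575e-03, -1.87558030e-04]), 'tcp_pos': array([ 0.28226975, -0.61262372,  0.24463967]), 'eef_rot': array([ 94.29054724,  89.90532961, 119.02071279]), 'contact_force': array([ 0.18024395,  0.95017838, -0.24220222]), 'moment': array([-0.0003669 , -0.05338907,  0.0094332 ]), 'gripper_width': 0.08763989310807205}
scene [[508.90195794   0.         322.57416931]
 [  0.         508.90195794 238.48882895]
 [  0.           0.           1.        ]] [[-0.5132076   0.50729677 -0.69229181  1.33558789]
 [ 0.85814436  0.31679704 -0.40401473  0.5061903 ]
 [ 0.01436063 -0.80142973 -0.59791651  0.76628084]
 [ 0.          0.          0.          1.        ]]
mould 0.86 332 272 [0.589 0.096 0.04 ]
cover 0.83 222 220 [ 0.569 -0.23   0.047]
handle 0.88 313 
[... 451 characters left out ...]
6  0.39898989]
 [-0.99963229 -0.02360104 -0.01335199  0.05702377]
 [ 0.01625263 -0.1273299  -0.99172726  0.99444908]
 [ 0.          0.          0.          1.        ]]
mould 0.96 306 210 [0.575 0.063 0.011]
mould 0.23 471 166 [ 0.686 -0.313  0.016]
cover 0.92 448 230 [ 0.531 -0.244  0.057]
core_slide 0.61 319 214 [0.563 0.034 0.033]
handle 0.89 319 211 [0.569 0.035 0.035]
handle 0.46 145 238 [0.495 0.393 0.087]
pointer 0.74 320 218 [0.399 0.057 0.994]
index 0.57 348 196 [ 0.604 -0.029  0.041]
jar 0.88 144 237 [0.497 0.396 0.085]
brush 0.68 472 166 [ 0.686 -0.315  0.016]
sanding_block 0.81 211 328 [0.311 0.259 0.035]
seat 0.94 304 210 [0.576 0.068 0.008]
seat 0.59 209 327 [0.313 0.264 0.033]
```

Run:
```python
import cv2
a=cv2.imread("pics/top0.png")[120:320,230:510]
cv2.imwrite("pics/topcrop.png",cv2.resize(a,None,fx=2.85,fy=2.85,interpolation=cv2.INTER_CUBIC))
a=cv2.imread("pics/scene0.png")[170:370,140:420]
cv2.imwrite("pics/scenecrop.png",cv2.resize(a,None,fx=2.85,fy=2.85,interpolation=cv2.INTER_CUBIC))
```

```text
(no output)
```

View pics/topcrop.png

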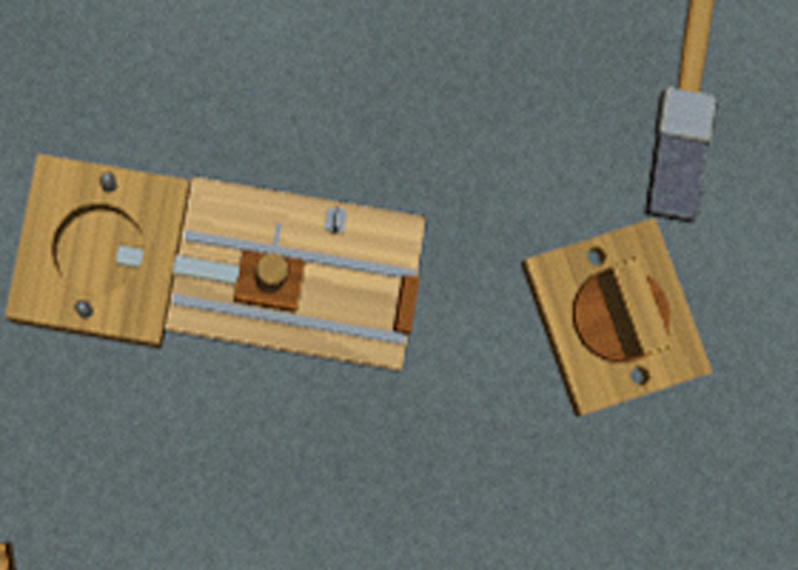

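View pics/scenecrop.png

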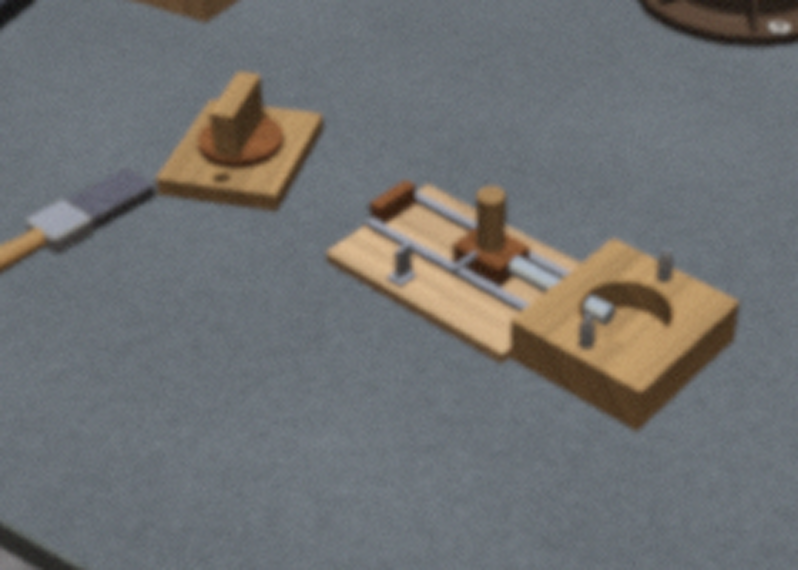

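The cover lies loose on the bench at crop pixel (620,315) of the top view, yawed about 20° from the mould. The mould is at (100,250), the handle at (272,270), the pointer at (278,235) and the index at (335,220). Next I'll fit the poses from depth.

```bash
cat > h.py <<'E'
import numpy as np, cv2
def cloud(c):
    v,u=np.mgrid[:480,:640]; z=c["range_z"]
    P=np.stack([u,v,np.ones_like(u)],-1)@np.linalg.inv(c["mtx"]).T*z[...,None]
    W=P@c["pose"][:3,:3].T+c["pose"][:3,3]; W[z==0]=np.nan; return W
def box(W,c0,rad,z0,z1):
    m=(np.hypot(W[...,0]-c0[0],W[...,1]-c0[1])<rad)&(W[...,2]>z0)&(W[...,2]<z1); return W[m]
def rect(p):
    (c,s,a)=cv2.minAreaRect((p[:,:2]*1000).astype(np.float32)); return np.round(c,1),np.round(s,1),round(a,1)
def proj(c,X):
    p=np.linalg.inv(c["pose"])@np.r_[X,1]; q=c["mtx"]@p[:3]; return q[:2]/q[2]
E
python3 - <<'E'
from h import *
for n in("scene","top"):
    c=np.load(f"pics/{n}0.npz"); W=cloud(c); print(n)
    for nm,c0,rad,z0,z1 in [("mouldtop",(.585,.095),.1,.035,.045),("dowels",(.585,.095),.1,.052,.075),
      ("plate",(.54,-.235),.11,.013,.023),("batten",(.54,-.235),.1,.066,.082),("handle",(.56,-.035),.05,.075,.092),("handletoscan",(.57,.035),.07,.075,.092),("index",(.61,-.028),.03,.03,.046)]:
        p=box(W,c0,rad,z0,z1)
        if len(p)<4: print(nm,len(p)); continue
        print(nm,len(p),p.mean(0).round(4),rect(p))
        if nm=="dowels":
            for s in(1,-1):
                q=p[(p[:,0]-.585)*s>0]
                if len(q): print("  ",len(q),q.mean(0).round(4),q[:,2].max())
E
```

```text
scene
mouldtop 1233 [0.5823 0.1272 0.0399] (array([567.9,  98.9]), array([196.9, 134.1]), 80.7)
dowels 159 [0.5736 0.0878 0.0621] (array([569.6,  89.6]), array([146.9, 109. ]), 81.4)
   39 [0.6293 0.151  0.0603] 0.06990660665515369
   120 [0.5555 0.0673 0.0627] 0.07491868198113594
plate 872 [ 0.5554 -0.2424  0.018 ] (array([ 551.3, -261.2]), array([155.6, 138.1]), 18.3)
batten 179 [ 0.542  -0.2491  0.0729] (array([ 539.6, -251.2]), array([73.7, 22.2]), 19.1)
handle 4 [0.5593 0.0138 0.0844] (array([559.4,  13.8]), array([7.2, 2. ]), 1.8)
handletoscan 82 [0.5605 0.0251 0.083 ] (array([558.8,  23.5]), array([24.5, 22.2]), 64.7)
index 37 [ 0.6075 -0.0273  0.0373] (array([606.6, -26.6]), array([ 6.6, 17. ]), 67.2)
top
mouldtop 1678 [0.5767 0.1294 0.0397] (array([567.7,  98.6]), array([198.1, 130.4]), 81.0)
dowels 66 [0.5694 0.125  0.0621] (array([546.9, 107.9]), array([160.3, 102.1]), 58.8)
   26 [0.6243 0.1475 0.0613] 0.06940798119089009
   40 [0.5338 0.1103 0.0625] 0.07395783621286622
plate 1873 [ 0.5387 -0.2534  0.0178] (array([ 550.3, -262.7]), array([150.2, 137.4]), 19.0)
batten 363 [ 0.5358 -0.253   0.0733] (array([ 536.4, -253.8]), array([69.1, 23.5]), 20.0)
handle 11 [0.5574 0.0134 0.0839] (array([556.9,  13.5]), array([12.6,  2.3]), 1.3)
handletoscan 101 [0.5559 0.0228 0.084 ] (array([556.3,  22.9]), array([23.1, 21.2]), 0.9)
index 18 [ 0.6042 -0.0292  0.0398] (array([604.8, -29.6]), array([ 4. , 15.9]), 81.8)
```

Run:
```python
from h import *
for n in("scene","top"):
    c=np.load(f"pics/{n}0.npz"); W=cloud(c); print(n)
    p=box(W,(.578,.156),.089,.036,.044); 
    d=np.array([np.sin(np.radians(9)),np.cos(np.radians(9))])
    t=(p[:,:2]-[.578,.156])@d; p=p[abs(t)<.068]
    print("mould",rect(p),t[abs(t)<.068].min(),t.max())
    ds=[]
    for s in(1,-1):
        for z0,z1 in((.05,.061),(.064,.072)):
            q=box(W,(.578+s*.049,.156-s*.008),.02,z0,z1); print(s,z0,len(q),q.mean(0).round(4) if len(q) else '')
    for nm,z0,z1 in(("plate",.013,.023),("batten",.068,.08)):
        p=box(W,(.536,-.251),.084,z0,z1); print(nm,rect(p))
```

```text
scene
mould (array([577.4, 157.1]), array([123.2, 134.5]), 81.3) -0.06048504876448504 0.0628700078683532
1 0.05 27 [0.6297 0.1516 0.0553]
1 0.064 9 [0.6282 0.1501 0.0673]
-1 0.05 23 [0.5314 0.1661 0.0561]
-1 0.064 10 [0.5291 0.1648 0.0664]
plate (array([ 538.3, -252.8]), array([135.4, 112.7]), 19.5)
batten (array([ 538.9, -251.6]), array([72.2, 22. ]), 19.1)
top
mould (array([576.2, 152.2]), array([127. , 130.5]), 81.2) -0.06751246905297147 0.05968495958760853
1 0.05 13 [0.6229 0.1475 0.0569]
1 0.064 8 [0.6256 0.1486 0.0663]
-1 0.05 10 [0.5248 0.1627 0.0579]
-1 0.064 8 [0.5264 0.1622 0.0673]
plate (array([ 536.7, -254.1]), array([129.5, 111.7]), 19.4)
batten (array([ 536.4, -253.8]), array([69.1, 23.3]), 20.2)
```

```bash
cat >> h.py <<'E'
from scipy.spatial.transform import Rotation as Ro
def go(r,xyz,ang,n=1):
    """shift and turn (scaled) to TCP xyz with tool down and tool y along world angle ang (or ang+180, nearer)"""
    s=r.get_state(); R0=Ro.from_euler('xyz',s["eef_rot"],degrees=True).as_matrix()
    best=None
    for a in(ang,ang+180):
        y=np.array([np.cos(np.radians(a)),np.sin(np.radians(a)),0]); x=np.array([0,0,-1.]); R=np.c_[x,y,np.cross(x,y)]
        t=Ro.from_matrix(R0.T@R).as_rotvec()
        if best is None or np.linalg.norm(t)<np.linalg.norm(best): best=t
    sh=R0.T@(np.array(xyz)-s["tcp_pos"])
    print("t",s["time_s"],"tcp",s["tcp_pos"].round(4),"F",s["contact_force"].round(1),"M",s["moment"].round(2),"w",s["gripper_width"].round(4),"yang",np.degrees(np.arctan2(R0[1,1],R0[0,1])).round(1),"j6",s["joints"][5].round(1))
    print("shift",(sh/.15).round(3),"turn",(best/(np.pi/4)).round(3),"toolaxes xyz rows",R0.T.round(2).tolist())
E
python3 - <<'E'
from h import *; from plant import r
go(r,(.537,-.2535,.15),109.4)
E
```

```text
Traceback (most recent call last):
  File "h.py", line 22, in go
    print("t",s["time_s"],"tcp",s["tcp_pos"].round(4),"F",s["contact_force"].round(1),"M",s["moment"].round(2),"w",s["gripper_width"].round(4),"yang",np.degrees(np.arctan2(R0[1,1],R0[0,1])).round(1),"j6",s["joints"][5].round(1))
                                                                                                                   ^^^^^^^^^^^^^^^^^^^^^^^^
AttributeError: 'float' object has no attribute 'round'
```

```bash
sed -i 's/s\["gripper_width"\].round(4)/round(s["gripper_width"],4)/' h.py
python3 - <<'E'
from h import *; from plant import r
go(r,(.537,-.2535,.15),109.4)
E
```

```text
t 1.1 tcp [ 0.2825 -0.613   0.2456] F [ 0.3 -0.8  0.8] M [-0.03  0.01 -0.05] w 0.088 yang 114.7 j6 -16.5
shift [0.637 1.467 2.544] turn [ 0.119 -0.     0.   ] toolaxes xyz rows [[-0.0, -0.0, -1.0], [-0.42, 0.91, -0.0], [0.91, 0.42, -0.0]]
```

Call:
send_rows(
  plan=[
    [[0, 0.15, 0.25], [0, 0, 0]],
    [[0, 0.3, 0.5], [0, 0, 0]],
    [[0.1, 0.42, 0.72], [0, 0, 0]],
    [[0.2, 0.54, 0.94], [0, 0, 0]],
    [[0.25, 0.57, 1.0], [0, 0, 0]],
  ],
  jaw=-0.2,
  force=40,
)

```text
time_s: 1.6
tcp_pos: [0.3843, -0.4698, 0.2072]
eef_rot: [72.1, 89.9, 97.0]
contact_force: [-0.2, -0.0, 0.1]
gripper_width: 0.0534
```

Call:
send_rows(
  plan=[
    [[0, 0.15, 0.25], [0, 0, 0]],
    [[0, 0.3, 0.5], [0, 0, 0]],
    [[0.1, 0.42, 0.72], [0, 0, 0]],
    [[0.2, 0.54, 0.94], [0.05, 0, 0]],
    [[0.25, 0.57, 1.0], [0.119, 0, 0]],
  ],
)

```text
time_s: 2.1
tcp_pos: [0.4858, -0.3268, 0.1689]
eef_rot: [88.0, 89.9, 107.6]
contact_force: [-0.4, -0.5, -0.1]
gripper_width: 0.0351
```

Run:
```python
from h import *; from plant import r
go(r,(.537,-.2535,.054),109.4)
```

```text
t 2.1 tcp [ 0.4858 -0.3268  0.1689] F [-0.4 -0.5 -0.1] M [-0.06  0.06 -0.01] w 0.0351 yang 109.6 j6 -55.6
shift [0.767 0.345 0.485] turn [ 0.003  0.    -0.002] toolaxes xyz rows [[-0.0, 0.0, -1.0], [-0.33, 0.94, 0.0], [0.94, 0.33, 0.0]]
```

Call:
send_rows(
  plan=[
    [[0, 0.17, 0.24], [0, 0, 0]],
    [[0, 0.345, 0.485], [0, 0, 0]],
    [[0.2, 0.345, 0.485], [0, 0, 0]],
    [[0.4, 0.345, 0.485], [0, 0, 0]],
    [[0.4, 0.345, 0.485], [0, 0, 0]],
  ],
  jaw=0.1,
)

```text
time_s: 2.6
tcp_pos: [0.5347, -0.2528, 0.1053]
eef_rot: [137.4, 89.6, 156.9]
contact_force: [-0.8, -1.0, 0.0]
gripper_width: 0.048
```

Run:
```python
from h import *; from plant import r
go(r,(.537,-.2535,.054),109.4)
```

```text
t 2.6 tcp [ 0.5347 -0.2528  0.1053] F [-0.8 -1.   0. ] M [ 0.01  0.1  -0.  ] w 0.048 yang 109.5 j6 -63.9
shift [ 0.342 -0.011  0.015] turn [ 0.003 -0.007 -0.007] toolaxes xyz rows [[-0.01, 0.0, -1.0], [-0.33, 0.94, 0.01], [0.94, 0.33, -0.01]]
```

Call:
send_rows(
  plan=[
    [[0.1, -0.011, 0.015], [0, -0.007, -0.007]],
    [[0.2, -0.011, 0.015], [0, -0.007, -0.007]],
    [[0.3, -0.011, 0.015], [0, -0.007, -0.007]],
    [[0.345, -0.011, 0.015], [0, -0.007, -0.007]],
    [[0.345, -0.011, 0.015], [0, -0.007, -0.007]],
  ],
)

```text
time_s: 3.1
tcp_pos: [0.5369, -0.2539, 0.0538]
eef_rot: [-162.9, 90.0, -143.4]
contact_force: [0.6, 1.6, -0.4]
gripper_width: 0.0482
```

Call:
send_rows(
  plan=[
    [[0, 0, 0], [0, 0, 0]],
    [[0, 0, 0], [0, 0, 0]],
    [[0, 0, 0], [0, 0, 0]],
    [[0, 0, 0], [0, 0, 0]],
    [[0, 0, 0], [0, 0, 0]],
  ],
  jaw=-1,
  force=45,
)

```text
time_s: 3.6
tcp_pos: [0.5371, -0.2539, 0.0543]
eef_rot: [-112.9, 90.0, -93.4]
contact_force: [-0.7, 1.9, 5.0]
gripper_width: 0.0221
```

Run:
```python
from h import *; from plant import r
go(r,(.537,-.2535,.2),109.4)
```

```text
t 3.6 tcp [ 0.5371 -0.2539  0.0543] F [-0.7  1.9  5. ] M [ 0.65  0.35 -0.1 ] w 0.0221 yang 109.5 j6 -64.1
shift [-0.971  0.002  0.   ] turn [ 0.003 -0.     0.001] toolaxes xyz rows [[-0.0, -0.0, -1.0], [-0.33, 0.94, -0.0], [0.94, 0.33, -0.0]]
```

Call:
send_rows(
  plan=[
    [[-0.1, 0, 0], [0, 0, 0]],
    [[-0.3, 0, 0], [0, 0, 0]],
    [[-0.55, 0, 0], [0, 0, 0]],
    [[-0.8, 0, 0], [0, 0, 0]],
    [[-0.97, 0, 0], [0, 0, 0]],
  ],
)

```text
time_s: 4.1
tcp_pos: [0.5372, -0.2538, 0.2018]
eef_rot: [-49.1, 89.9, -29.6]
contact_force: [1.2, 0.3, -4.6]
gripper_width: 0.0218
```

Run:
```python
from h import *; from plant import r
go(r,(.577,.1557,.2),81.5)
```

```text
t 4.1 tcp [ 0.5372 -0.2538  0.2018] F [ 1.2  0.3 -4.6] M [-0.06 -0.23  0.  ] w 0.0218 yang 109.5 j6 -64.1
shift [0.011 2.484 1.163] turn [0.623 0.001 0.001] toolaxes xyz rows [[0.0, -0.0, -1.0], [-0.33, 0.94, -0.0], [0.94, 0.33, 0.0]]
```

Call:
send_rows(
  plan=[
    [[0, 0.1, 0.05], [0, 0, 0]],
    [[0, 0.3, 0.14], [0, 0, 0]],
    [[0, 0.55, 0.26], [0, 0, 0]],
    [[0, 0.8, 0.37], [0, 0, 0]],
    [[0, 1.0, 0.47], [0, 0, 0]],
  ],
)

```text
time_s: 4.6
tcp_pos: [0.5525, -0.0869, 0.2009]
eef_rot: [172.6, 90.0, -167.8]
contact_force: [0.1, -1.1, -4.6]
gripper_width: 0.0217
```

Call:
send_rows(
  plan=[
    [[0, 0.2, 0.09], [0.1, 0, 0]],
    [[0, 0.4, 0.19], [0.2, 0, 0]],
    [[0, 0.6, 0.28], [0.35, 0, 0]],
    [[0, 0.8, 0.37], [0.5, 0, 0]],
    [[0, 0.95, 0.45], [0.62, 0, 0]],
  ],
)

```text
time_s: 5.1
tcp_pos: [0.5677, 0.0716, 0.2]
eef_rot: [-165.5, 89.9, -174.1]
contact_force: [0.8, -0.5, -4.7]
gripper_width: 0.0221
```

Run:
```python
from h import *; from plant import r
go(r,(.577,.1557,.15),81.5)
```

```text
t 5.1 tcp [0.5677 0.0716 0.2   ] F [ 0.8 -0.5 -4.7] M [-0.1  -0.15 -0.04] w 0.0221 yang 81.4 j6 -125.3
shift [ 0.333  0.564 -0.022] turn [-0.003 -0.003  0.001] toolaxes xyz rows [[-0.0, -0.0, -1.0], [0.15, 0.99, -0.0], [0.99, -0.15, -0.0]]
```

Call:
send_rows(
  plan=[
    [[0, 0.2, -0.01], [0, 0, 0]],
    [[0, 0.4, -0.02], [0, 0, 0]],
    [[0.1, 0.55, -0.02], [0, 0, 0]],
    [[0.25, 0.564, -0.022], [0, 0, 0]],
    [[0.33, 0.564, -0.022], [0, 0, 0]],
  ],
)

```text
time_s: 5.6
tcp_pos: [0.5754, 0.156, 0.1478]
eef_rot: [-157.5, 89.6, -166.0]
contact_force: [-0.8, -1.1, -4.3]
gripper_width: 0.0215
```

Run:
```python
from h import *; from plant import r
go(r,(.577,.1557,.13),81.5)
ims=[]
for n in("scene","top"):
    c=r.capture(n); np.savez(f"pics/{n}1.npz",color=c["color"],range_z=c["range_z"],mtx=c["mtx"],pose=c["pose"])
    W=cloud(c); t=r.get_state()["tcp_pos"]; print(n,t)
    p=box(W,t[:2],.088,t[2]-.04,t[2]-.03); print("plate",len(p),rect(p))
    p=box(W,t[:2],.03,t[2]-.006,t[2]+.03)
    u,v=proj(c,[.577,.12,.08]).astype(int); u=min(max(u,105),535);v=min(max(v,75),405)
    cv2.imwrite(f"pics/{n}1.png",cv2.resize(c["color"][v-75:v+75,u-105:u+105,::-1],None,fx=3.8,fy=3.8,interpolation=cv2.INTER_CUBIC)); print(u-105,v-75)
```

```text
t 5.6 tcp [0.5754 0.156  0.1478] F [-0.8 -1.1 -4.3] M [-0.19  0.13  0.01] w 0.0215 yang 81.4 j6 -132.4
shift [ 0.119 -0.     0.012] turn [-0.002 -0.007  0.003] toolaxes xyz rows [[-0.01, -0.0, -1.0], [0.15, 0.99, -0.0], [0.99, -0.15, -0.01]]
scene [0.57461554 0.15507486 0.1462706 ]
plate 1293 (array([576.6, 156.3]), array([112.9, 134.6]), 81.4)
239 183
top [0.57514987 0.1547738  0.14785493]
plate 943 (array([573.7, 154.2]), array([109.9, 130.6]), 81.5)
174 127
```

View pics/scene1.png

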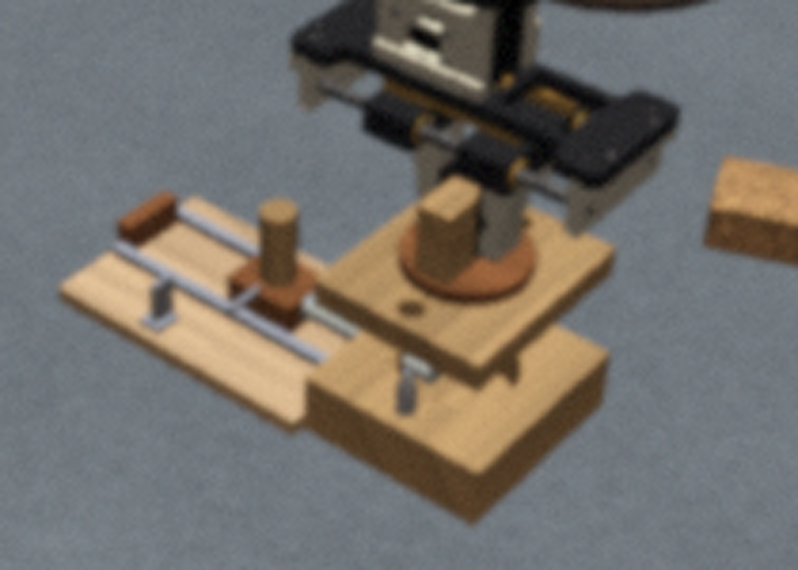

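View pics/top1.png

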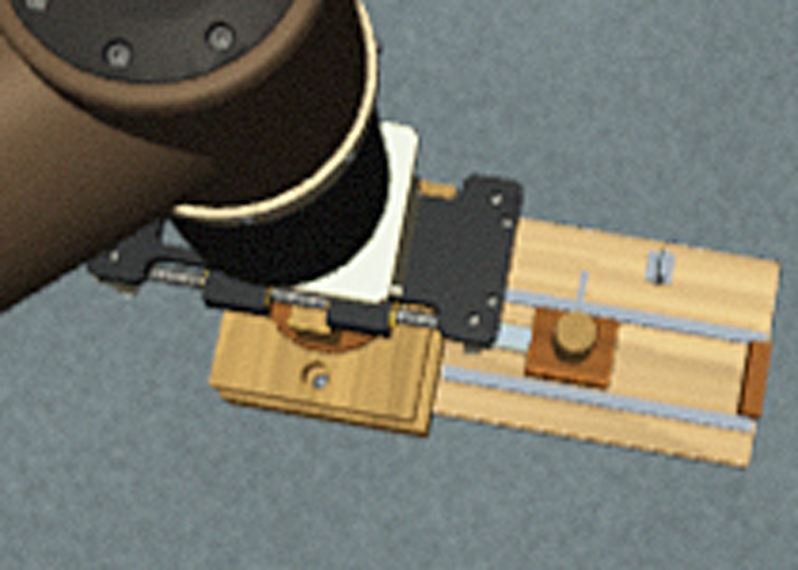

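The scene crop shows the cover held level over the mould, with its hole at (412,308) above the dowel at (405,385). In the top view the dowel tip shows inside the hole at (317,378). A correction of about +2 mm in x and +1 mm in y is needed, then I can lower it.

Run:
```python
from h import *; from plant import r
go(r,(.577,.156,.112),81.6)
```

```text
t 5.7 tcp [0.5751 0.1548 0.1479] F [-1.   0.1 -4.4] M [-0.13  0.01  0.03] w 0.022 yang 81.4 j6 -132.4
shift [0.239 0.011 0.013] turn [-0.005 -0.009  0.005] toolaxes xyz rows [[-0.01, -0.0, -1.0], [0.15, 0.99, -0.0], [0.99, -0.15, -0.01]]
```

Call:
send_rows(
  plan=[
    [[0.05, 0.008, 0.013], [0, -0.009, 0.005]],
    [[0.1, 0.008, 0.013], [0, -0.009, 0.005]],
    [[0.15, 0.008, 0.013], [0, -0.009, 0.005]],
    [[0.2, 0.008, 0.013], [0, -0.009, 0.005]],
    [[0.23, 0.008, 0.013], [0, -0.009, 0.005]],
  ],
)

```text
time_s: 6.2
tcp_pos: [0.5768, 0.1553, 0.1126]
eef_rot: [-123.8, 90.0, -132.5]
contact_force: [-0.3, -0.3, -4.7]
gripper_width: 0.0219
```

Run:
```python
from h import *; from plant import r
go(r,(.577,.156,.097),81.6)
for n in("scene","top"):
    c=r.capture(n); W=cloud(c); t=r.get_state()["tcp_pos"]; print(n,t)
    p=box(W,t[:2],.088,t[2]-.04,t[2]-.03); print("plate",len(p),rect(p))
go(r,(.577,.156,.097),81.6)
```

```text
t 6.2 tcp [0.5768 0.1553 0.1126] F [-0.3 -0.3 -4.7] M [-0.05 -0.01  0.03] w 0.0219 yang 81.3 j6 -132.5
shift [0.104 0.005 0.   ] turn [-0.006 -0.     0.   ] toolaxes xyz rows [[-0.0, -0.0, -1.0], [0.15, 0.99, -0.0], [0.99, -0.15, -0.0]]
scene [0.57657101 0.15524836 0.11204728]
plate 1234 (array([577.9, 156. ]), array([112.9, 134.3]), 81.3)
top [0.5767162  0.15534486 0.11259214]
plate 902 (array([576.1, 154.3]), array([110.1, 130.1]), 81.3)
t 6.3 tcp [0.5767 0.1553 0.1126] F [-0.8 -0.3 -4.5] M [-0.04  0.01  0.03] w 0.0219 yang 81.4 j6 -132.5
shift [0.104 0.005 0.001] turn [-0.005 -0.001  0.001] toolaxes xyz rows [[-0.0, -0.0, -1.0], [0.15, 0.99, -0.0], [0.99, -0.15, -0.0]]
```

No contact yet, and underside is about 58 mm, past the dowel tips. Next I'll add about +0.8 mm in y and lower slowly.

Call:
send_rows(
  plan=[
    [[0.02, 0.005, 0], [-0.004, 0, 0]],
    [[0.045, 0.005, 0], [-0.004, 0, 0]],
    [[0.065, 0.005, 0], [-0.004, 0, 0]],
    [[0.085, 0.005, 0], [-0.004, 0, 0]],
    [[0.1, 0.005, 0], [-0.004, 0, 0]],
  ],
)

```text
time_s: 6.8
tcp_pos: [0.5768, 0.1561, 0.0973]
eef_rot: [-138.2, 90.0, -146.7]
contact_force: [-0.3, -0.4, -3.9]
gripper_width: 0.0219
```

Run:
```python
from h import *; from plant import r
go(r,(.577,.156,.0945),81.6)
```

```text
t 6.8 tcp [0.5768 0.1561 0.0973] F [-0.3 -0.4 -3.9] M [-0.04  0.01 -0.04] w 0.0219 yang 81.5 j6 -132.3
shift [ 0.018 -0.     0.002] turn [-0.001 -0.001  0.001] toolaxes xyz rows [[-0.0, -0.0, -1.0], [0.15, 0.99, -0.0], [0.99, -0.15, -0.0]]
```

Call:
send_rows(
  plan=[
    [[0.005, 0, 0], [0, 0, 0]],
    [[0.01, 0, 0], [0, 0, 0]],
    [[0.015, 0, 0], [0, 0, 0]],
    [[0.02, 0, 0], [0, 0, 0]],
    [[0.023, 0, 0], [0, 0, 0]],
  ],
)

```text
time_s: 7.3
tcp_pos: [0.5769, 0.1561, 0.0943]
eef_rot: [-124.5, 90.0, -133.0]
contact_force: [-3.6, -0.6, 3.8]
gripper_width: 0.022
```

Call:
send_rows(
  plan=[
    [[0, 0, 0], [0, 0, 0]],
    [[0, 0, 0], [0, 0, 0]],
    [[0, 0, 0], [0, 0, 0]],
    [[0, 0, 0], [0, 0, 0]],
    [[0, 0, 0], [0, 0, 0]],
  ],
  jaw=0.1,
)

```text
time_s: 7.8
tcp_pos: [0.5769, 0.1561, 0.0944]
eef_rot: [-110.0, 90.0, -118.4]
contact_force: [0.2, 1.0, -0.6]
gripper_width: 0.0476
```

Run:
```python
from h import *; from plant import r
go(r,(.577,.156,.2),81.6)
```

```text
t 7.8 tcp [0.5769 0.1561 0.0944] F [ 0.2  1.  -0.6] M [-0.05  0.01  0.04] w 0.0476 yang 81.5 j6 -132.3
shift [-0.704 -0.001  0.   ] turn [-0.001 -0.     0.   ] toolaxes xyz rows [[-0.0, -0.0, -1.0], [0.15, 0.99, -0.0], [0.99, -0.15, -0.0]]
```

Call:
send_rows(
  plan=[
    [[-0.1, 0, 0], [0, 0, 0]],
    [[-0.3, 0, 0], [0, 0, 0]],
    [[-0.5, 0, 0], [0, 0, 0]],
    [[-0.55, -0.2, 0], [0, 0, 0]],
    [[-0.55, -0.4, 0], [0, 0, 0]],
  ],
)

```text
time_s: 8.3
tcp_pos: [0.569, 0.0971, 0.1789]
eef_rot: [27.6, 89.8, 19.3]
contact_force: [-0.1, -1.2, -0.4]
gripper_width: 0.0481
```

Run:
```python
from h import *; from plant import r
go(r,(.5565,.0225,.13),81.5)
for n in("scene","top"):
    c=r.capture(n)
    W=cloud(c)
    for z0 in (.053,.063,.11):
        p=box(W,(.577,.156),.086,z0-.001,z0+.01); print(n,z0,len(p),np.nanmedian(p[:,2]) if len(p) else '',rect(p) if len(p)>4 else '')
    p=box(W,(.557,.023),.02,.075,.092); print("handle",len(p),p.mean(0) if len(p) else '',rect(p) if len(p)>4 else '')
    if n=="scene":
        p=box(W,(.577,.156),.086,.053,.063); A=np.c_[p[:,:2]-p[:,:2].mean(0),np.ones(len(p))]; print("plane",np.linalg.lstsq(A,p[:,2],rcond=None)[0])
        cv2.imwrite("pics/s2.png",cv2.resize(c["color"][170:350,220:460,::-1],None,fx=3.3,fy=3.3,interpolation=cv2.INTER_CUBIC))
```

```text
t 8.3 tcp [0.569  0.0971 0.1789] F [-0.1 -1.2 -0.4] M [-0.09 -0.08  0.01] w 0.0481 yang 81.6 j6 -127.5
shift [ 0.325 -0.505 -0.011] turn [ 0.003  0.004 -0.002] toolaxes xyz rows [[0.0, 0.0, -1.0], [0.15, 0.99, 0.0], [0.99, -0.15, 0.0]]
scene 0.053 1329 0.05826001264821634 (array([577.4, 156.5]), array([112.9, 134.8]), 81.8)
scene 0.063 396 0.06816418530451707 (array([578.9, 158.1]), array([ 73.7, 121.1]), 71.8)
scene 0.11 264 0.114232335377978 (array([579. , 156.9]), array([23.7, 70. ]), 82.5)
handle 84 [0.56045285 0.0252573  0.08274923] (array([558.3,  23.9]), array([24.5, 20.3]), 32.1)
plane [-0.00247727 -0.00339206  0.05823556]
top 0.053 1030 0.05780309310842796 (array([543.7, 159.9]), array([110.3,  63.9]), 81.5)
top 0.063 268 0.06753629609276168 (array([548.7, 159.2]), array([91.1, 75.8]), 58.1)
top 0.11 82 0.11323725171206112 (array([549.2, 159.1]), array([21.4, 15. ]), 80.9)
handle 25 [0.54998317 0.02666366 0.08244044] (array([552.7,  27.9]), array([21.9, 10.7]), 26.3)
```

View pics/s2.png

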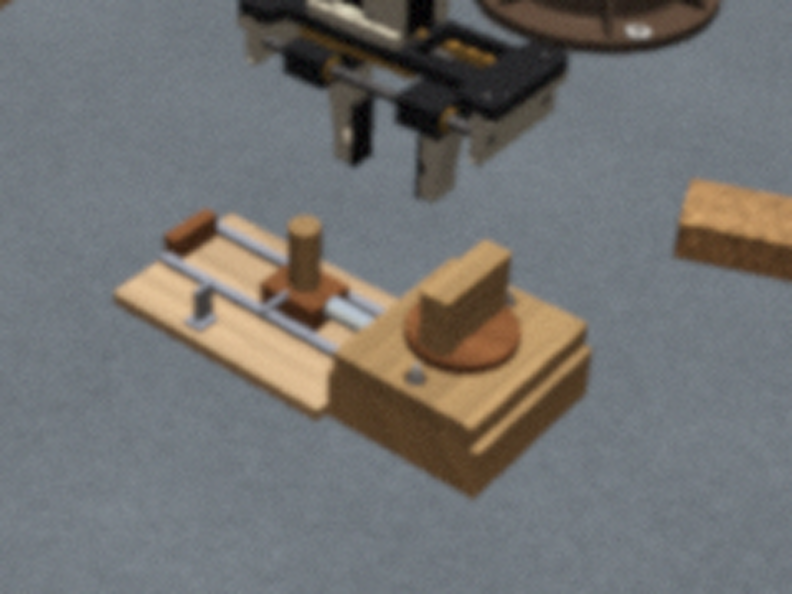

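The cover sits flush: its plate top is level at 58 mm and the dowel shows through its hole at (415,377). On to the handle.

Call:
send_rows(
  plan=[
    [[0, -0.2, -0.003], [0, 0, 0]],
    [[0, -0.4, -0.008], [0, 0, 0]],
    [[0.1, -0.505, -0.011], [0, 0, 0]],
    [[0.28, -0.505, -0.011], [0, 0.004, -0.002]],
    [[0.33, -0.505, -0.011], [0, 0.004, -0.002]],
  ],
  jaw=0.15,
)

```text
time_s: 8.9
tcp_pos: [0.5531, 0.0191, 0.1258]
eef_rot: [-155.9, 89.6, -164.6]
contact_force: [-0.8, -0.0, 0.8]
gripper_width: 0.0502
```

Run:
```python
from h import *; from plant import r
go(r,(.5570,.0225,.062),81.5)
```

```text
t 8.9 tcp [0.5531 0.0191 0.1258] F [-0.8 -0.   0.8] M [-0.02  0.06 -0.01] w 0.0502 yang 81.4 j6 -120.8
shift [0.425 0.028 0.025] turn [-0.003 -0.008  0.004] toolaxes xyz rows [[-0.01, -0.0, -1.0], [0.15, 0.99, -0.0], [0.99, -0.15, -0.01]]
```

Call:
send_rows(
  plan=[
    [[0.08, 0.028, 0.025], [0, -0.008, 0.004]],
    [[0.18, 0.028, 0.025], [0, -0.008, 0.004]],
    [[0.3, 0.028, 0.025], [0, -0.008, 0.004]],
    [[0.4, 0.028, 0.025], [0, -0.008, 0.004]],
    [[0.425, 0.028, 0.025], [0, -0.008, 0.004]],
  ],
)

```text
time_s: 9.4
tcp_pos: [0.5564, 0.0228, 0.0608]
eef_rot: [-157.3, 89.9, -165.9]
contact_force: [0.1, -0.2, 0.2]
gripper_width: 0.0505
```

Call:
send_rows(
  plan=[
    [[0, 0, 0], [0, 0, 0]],
    [[0, 0, 0], [0, 0, 0]],
    [[0, 0, 0], [0, 0, 0]],
    [[0, 0, 0], [0, 0, 0]],
    [[0, 0, 0], [0, 0, 0]],
  ],
  jaw=-1,
  force=45,
)

```text
time_s: 9.9
tcp_pos: [0.5569, 0.0233, 0.0615]
eef_rot: [175.0, 90.0, 166.4]
contact_force: [-1.5, 3.2, 3.0]
gripper_width: 0.0233
```

Run:
```python
from h import *; from plant import r
go(r,(.5570,.0225,.062),81.5)
c=r.capture("scene"); np.savez("pics/s3.npz",**{k:c[k] for k in("color","range_z","mtx","pose")})
W=cloud(c)
# mould frame via yaw -8.5 at (.577,.156); bracket blade and pointer points
a=np.radians(-8.5); X=W[...,:2]-[.577,.156]; mx=X@[np.cos(a),np.sin(a)]; my=X@[-np.sin(a),np.cos(a)]
m=(mx>.045)&(mx<.07)&(my<-.15)&(my>-.21)&(W[...,2]>.026)&(W[...,2]<.045); print("blade",m.sum(),mx[m].mean(),my[m].min(),my[m].max(),my[m].mean())
m=(mx>.022)&(mx<.047)&(abs(my+.135)<.02)&(W[...,2]>.029)&(W[...,2]<.04); print("ptr",m.sum(),my[m].mean() if m.any() else'')
for t in("pointer","index"): print(t,[(round(d["score"],2),d["uv"]) for d in r.find_in(c,t)])
cv2.imwrite("pics/s3.png",cv2.resize(c["color"][210:290,230:330,::-1],None,fx=7,fy=7,interpolation=cv2.INTER_CUBIC))
for y in(-.135,-.17,-.18,-.19): 
  print(y,[proj(c,[*(np.array([.577,.156])+x*np.array([np.cos(a),np.sin(a)])+y*np.array([-np.sin(a),np.cos(a)])),z]).round(1) for x,z in((.044,.035),(.048,.035),(.064,.042))])
```

```text
t 9.9 tcp [0.5569 0.0233 0.0615] F [-1.5  3.2  3. ] M [ 0.93  0.32 -0.05] w 0.0233 yang 81.4 j6 -121.1
shift [-0.003 -0.005  0.001] turn [-0.002 -0.001 -0.   ] toolaxes xyz rows [[-0.0, 0.0, -1.0], [0.15, 0.99, 0.0], [0.99, -0.15, -0.0]]
blade 44 0.05750041940230909 -0.1815387615999948 -0.17330329804356356 -0.17695252891341096
ptr 17 -0.133399311464091
pointer [(0.76, [310.2, 260.2]), (0.71, [447.4, 240.4]), (0.66, [360.0, 273.6])]
index [(0.67, [279.9, 266.0])]
-0.135 [array([298.6, 264.2]), array([297.4, 265.1]), array([292.5, 266.2])]
-0.17 [array([287.1, 257.9]), array([285.9, 258.7]), array([281. , 259.7])]
-0.18 [array([283.9, 256.1]), array([282.7, 257. ]), array([277.7, 257.9])]
-0.19 [array([280.7, 254.4]), array([279.5, 255.2]), array([274.5, 256.1])]
```

View pics/s3.png

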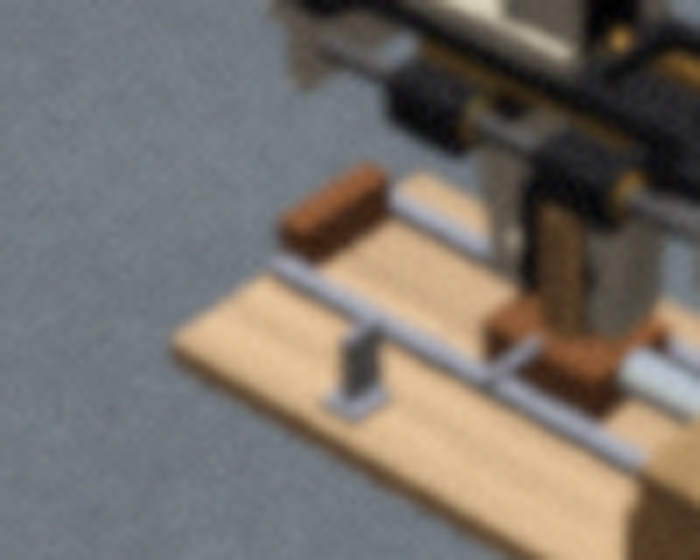

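The handle is gripped (23 mm). The pointer runs from (540,345) to its tip at (487,382) and the blade is at (360,360). Estimated draw is about 44 mm, so I'll draw 42 mm first and re-measure.

Call:
send_rows(
  plan=[
    [[0, -0.05, 0], [0, 0, 0]],
    [[0, -0.12, 0], [0, 0, 0]],
    [[0, -0.19, 0], [0, 0, 0]],
    [[0, -0.25, 0], [0, 0, 0]],
    [[0, -0.28, 0], [0, 0, 0]],
  ],
)

```text
time_s: 10.55
tcp_pos: [0.5508, -0.0177, 0.0615]
eef_rot: [101.3, 89.9, 92.7]
contact_force: [-1.6, 9.9, 2.2]
gripper_width: 0.0236
```

```bash
cat > m.py <<'E'
from h import *; from plant import r
import sys
go(r,(.5570,.0225,.062),81.5)
c=r.capture("scene"); k=sys.argv[1]
a=np.radians(-8.5); O=np.array([.577,.156]); ex=np.array([np.cos(a),np.sin(a)]); ey=np.array([-np.sin(a),np.cos(a)])
for c in (c,r.capture("top")):
    W=cloud(c); X=W[...,:2]-O; mx=X@ex; my=X@ey; z=W[...,2]
    m=(mx>.047)&(mx<.067)&(my<-.15)&(my>-.21)&(z>.028)&(z<.045); print("blade",m.sum(),np.median(my[m]),my[m].mean())
    m=(mx>.024)&(mx<.045)&(my<-.15)&(my>-.21)&(z>.030)&(z<.04); print("ptr",m.sum(),my[m].mean() if m.any() else'')
    n="s" if c["pose"][0,3]>1 else "t"
    np.savez(f"pics/{n}{k}.npz",**{q:c[q] for q in("color","range_z","mtx","pose")})
    u,v=proj(c,[*(O+.05*ex-.178*ey),.036]).astype(int)
    cv2.imwrite(f"pics/{n}{k}.png",cv2.resize(c["color"][v-30:v+30,u-40:u+40,::-1],None,fx=9,fy=9,interpolation=cv2.INTER_CUBIC)); print(u-40,v-30)
E
python3 m.py 4
```

```text
t 10.55 tcp [ 0.5508 -0.0177  0.0615] F [-1.6  9.9  2.2] M [3.34 0.55 0.01] w 0.0236 yang 81.4 j6 -117.0
shift [-0.003  0.271  0.001] turn [-0.003 -0.    -0.002] toolaxes xyz rows [[-0.0, 0.0, -1.0], [0.15, 0.99, 0.0], [0.99, -0.15, -0.0]]
blade 41 -0.1769515807825678 -0.17712919935421048
ptr 15 -0.17452307529942807
242 227
blade 0 nan nan
ptr 0 
307 167
  return _methods._mean(a, axis=axis, dtype=dtype,
  ret = ret.dtype.type(ret / rcount)
m.py:8: RuntimeWarning: Mean of empty slice.
  m=(mx>.047)&(mx<.067)&(my<-.15)&(my>-.21)&(z>.028)&(z<.045); print("blade",m.sum(),np.median(my[m]),my[m].mean())
```

View pics/s4.png

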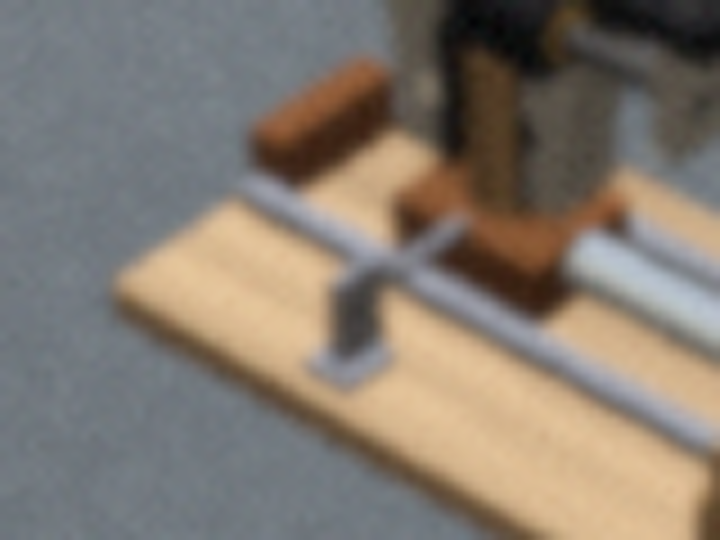

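View pics/t4.png

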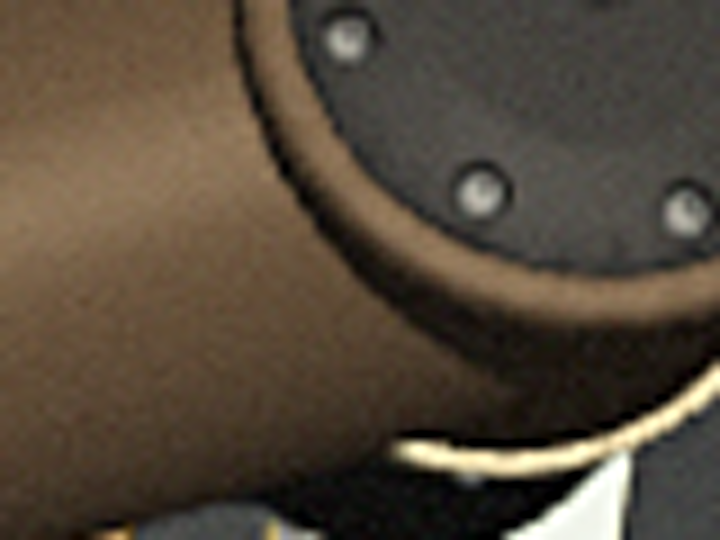

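The top view is blocked by the arm. In the scene view the pointer runs from (465,220) to about (385,270) and nearly meets the blade top at (360,275). For a finer reading I'll rectify patches to the mould frame at the pointer's and blade's heights.

```bash
cat > rec.py <<'E'
from h import *
import sys
a=np.radians(-8.5); ex=np.array([np.cos(a),np.sin(a)]); ey=np.array([-np.sin(a),np.cos(a)])
def patch(f,O,z):
    c=np.load(f); S=5; xs=np.arange(.015,.075,.001/S); ys=np.arange(-.2,-.125,.001/S)
    Y,X=np.meshgrid(ys,xs); X=X[::-1]
    P=np.stack([O[0]+X*ex[0]+Y*ey[0],O[1]+X*ex[1]+Y*ey[1],np.full_like(X,z)],-1)
    Q=(P-c["pose"][:3,3])@c["pose"][:3,:3]@c["mtx"].T; uv=(Q[...,:2]/Q[...,2:]).astype(np.float32)
    im=cv2.remap(c["color"],uv[...,0],uv[...,1],cv2.INTER_CUBIC)[:,:,::-1].copy()
    for t in range(-200,-125,5):
        cv2.line(im,((t+200)*S,0),((t+200)*S,12 if t%10 else 24),(0,0,255),1)
        if t%10==0: cv2.putText(im,str(-t),((t+200)*S-10,36),0,.4,(0,0,255),1)
    return im
def comp(o,*L):
    I=[patch(*l) for l in L]; 
    cv2.imwrite(o,np.vstack([np.hstack(I[:2]),np.hstack(I[2:])]) if len(I)>2 else np.hstack(I))
E
python3 - <<'E'
from rec import *
T=(.576,.1554); S=(.5775,.1565)
comp("pics/rec.png",("pics/top0.npz",T,.035),("pics/top0.npz",T,.042),("pics/s4.npz",S,.035),("pics/s4.npz",S,.042))
E
```

```text
(no output)
```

View pics/rec.png

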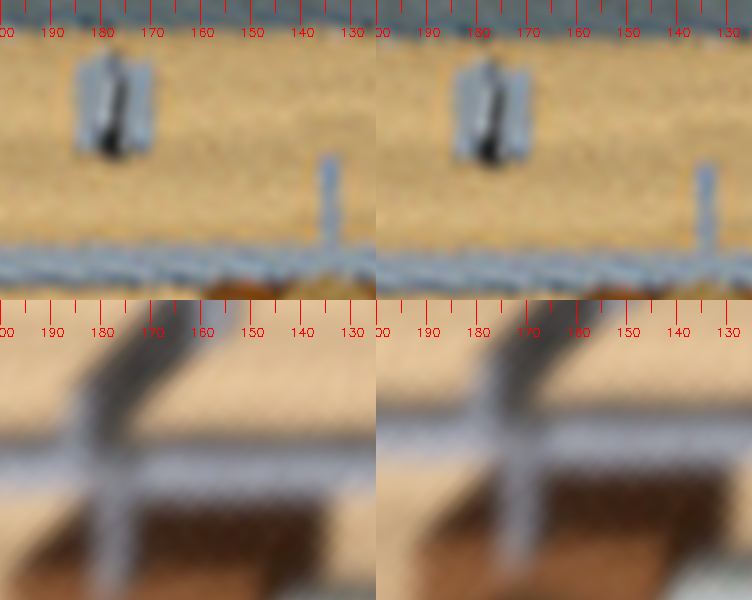

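Run:
```python
from rec import *
def prof(f,O,z,x0,x1,y0,y1):
    c=np.load(f); ys=np.arange(y0,y1,.0005); xs=np.arange(x0,x1,.001); X,Y=np.meshgrid(xs,ys)
    P=np.stack([O[0]+X*ex[0]+Y*ey[0],O[1]+X*ex[1]+Y*ey[1],np.full_like(X,z)],-1)
    Q=(P-c["pose"][:3,3])@c["pose"][:3,:3]@c["mtx"].T; uv=(Q[...,:2]/Q[...,2:]).astype(np.float32)
    im=cv2.remap(c["color"].astype(np.float32),uv[...,0],uv[...,1],cv2.INTER_LINEAR)
    b=(im[...,2]-im[...,0]).mean(1)  # blue minus red: steel vs wood
    w=np.clip(b-(b.min()+.5*(b.max()-b.min())),0,None); return 1e3*(ys*w).sum()/w.sum(), b.min().round(),b.max().round()
T=(.576,.1554); S=(.5775,.1565)
print("top0 ptr",prof("pics/top0.npz",T,.035,.034,.041,-.145,-.125))
print("top0 foot z.014",prof("pics/top0.npz",T,.014,.049,.063,-.195,-.160))
# pointer part over carriage/bed, x .030-.036
for f in("scene0","s3"): print(f,"ptr",prof(f"pics/{f}.npz",S,.035,.024,.030,-.15,-.12))
print("s4 ptr",prof("pics/s4.npz",S,.035,.024,.030,-.192,-.16))
# depth based
O=np.array(S)
for f in("scene0","s3","s4"):
    W=cloud(np.load(f"pics/{f}.npz")); X=W[...,:2]-O; mx=X@ex; my=X@ey; z=W[...,2]
    m=(mx>.024)&(mx<.045)&(my<-.12)&(my>-.20)&(z>.030)&(z<.04); print(f,m.sum(),my[m].mean(),z[m].mean())
    m=(mx>.046)&(mx<.068)&(my<-.15)&(my>-.21)&(z>.038)&(z<.046); print(" bladetop",m.sum(),my[m].mean())
```

```text
top0 ptr (np.float64(-134.17401752834164), np.float32(-92.0), np.float32(18.0))
top0 foot z.014 (np.float64(-178.1254222489519), np.float32(-88.0), np.float32(17.0))
scene0 ptr (np.float64(-135.63730936626655), np.float32(-51.0), np.float32(4.0))
s3 ptr (np.float64(-135.85492425564775), np.float32(-54.0), np.float32(3.0))
s4 ptr (np.float64(-176.99290750137456), np.float32(-59.0), np.float32(1.0))
scene0 14 -0.13376498596643224 0.03695680366520858
 bladetop 18 -0.17751271902890586
s3 17 -0.13396772410133675 0.037127352017476425
 bladetop 17 -0.17762268823658406
s4 15 -0.17509148793667387 0.03693177150773074
 bladetop 16 -0.17788424216880205
```

Call:
send_rows(
  plan=[
    [[0, -0.01, 0], [0, 0, 0]],
    [[0, -0.018, 0], [0, 0, 0]],
    [[0, -0.025, 0], [0, 0, 0]],
    [[0, -0.025, 0], [0, 0, 0]],
    [[0, -0.025, 0], [0, 0, 0]],
  ],
)

```text
time_s: 11.15
tcp_pos: [0.5504, -0.0203, 0.0615]
eef_rot: [87.0, 89.8, 78.4]
contact_force: [-1.6, 9.0, 1.0]
gripper_width: 0.023
```

```bash
python3 m.py 5 2>/dev/null
python3 - <<'E'
from rec import *
from plant import r
O=np.array((.5775,.1565))
W=cloud(np.load("pics/s5.npz")); X=W[...,:2]-O; mx=X@ex; my=X@ey; z=W[...,2]
m=(mx>.024)&(mx<.045)&(my<-.12)&(my>-.20)&(z>.030)&(z<.04); print(m.sum(),my[m].mean())
t=[r.get_state()["tcp_pos"]]; print(((t[0][:2]-[.5569,.0233])@ey)*1e3)
E
```

```text
t 11.15 tcp [ 0.5504 -0.0203  0.0615] F [-1.6  9.   1. ] M [ 2.97  0.52 -0.02] w 0.023 yang 81.4 j6 -116.6
shift [-0.002  0.289  0.001] turn [-0.003  0.    -0.004] toolaxes xyz rows [[0.0, 0.0, -1.0], [0.15, 0.99, 0.0], [0.99, -0.15, 0.0]]
blade 40 -0.17590395577381235 -0.17659225931747452
ptr 16 -0.17668213398017113
242 227
blade 0 nan nan
ptr 0 
307 167
16 -0.1772505466174169
-44.08767227074873
```

View pics/s5.png

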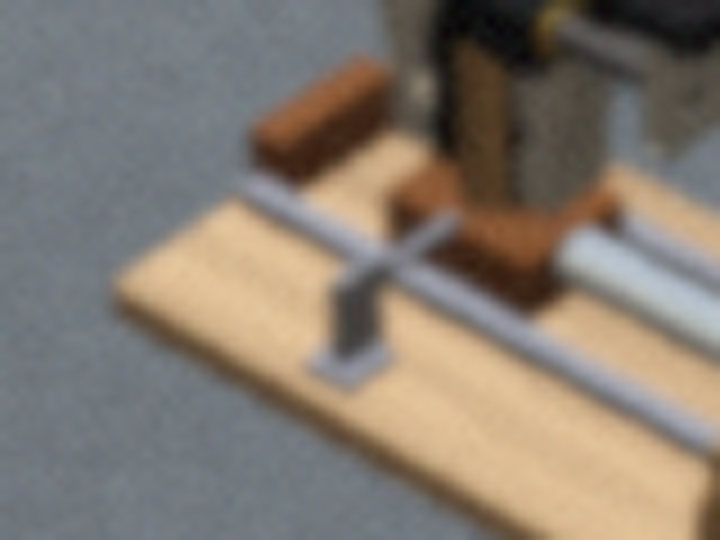

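The pointer now meets the blade top at (365,275). I'll average a few frames to settle the last half millimetre.

Run:
```python
from rec import *
from plant import r
O=np.array((.5775,.1565)); A=[];B=[];T=[]
def prof(c,z,x0,x1,y0,y1):
    ys=np.arange(y0,y1,.0005); xs=np.arange(x0,x1,.001); X,Y=np.meshgrid(xs,ys)
    P=np.stack([O[0]+X*ex[0]+Y*ey[0],O[1]+X*ex[1]+Y*ey[1],np.full_like(X,z)],-1)
    Q=(P-c["pose"][:3,3])@c["pose"][:3,:3]@c["mtx"].T; uv=(Q[...,:2]/Q[...,2:]).astype(np.float32)
    im=cv2.remap(c["color"].astype(np.float32),uv[...,0],uv[...,1],cv2.INTER_LINEAR)
    b=(im[...,2]-im[...,0]).mean(1); w=np.clip(b-(b.min()+.5*(b.max()-b.min())),0,None); return 1e3*(ys*w).sum()/w.sum()
for i in range(6):
    c=r.capture("scene"); T.append((r.get_state()["tcp_pos"][:2]-[.5569,.0233])@ey*1e3)
    W=cloud(c); X=W[...,:2]-O; mx=X@ex; my=X@ey; z=W[...,2]
    m=(mx>.024)&(mx<.045)&(my<-.15)&(my>-.20)&(z>.030)&(z<.04); A.append(my[m].mean()*1e3)
    m=(mx>.046)&(mx<.068)&(my<-.15)&(my>-.21)&(z>.038)&(z<.046); B.append(my[m].mean()*1e3)
    print(prof(c,.035,.024,.030,-.194,-.162))
print(np.mean(A),np.std(A),np.mean(B),np.std(B),np.mean(T),np.std(T))
```

```text
-179.6123514160304
-179.79967136266322
-179.76406212771394
-179.76299774041098
-179.7176442204282
-179.70867848502652
-178.08788999342394 0.23041528367328254 -177.97723438548488 0.21867617782954743 -44.04457372077443 0.008707800688974235
```

Image travel and TCP travel both read 44.0 mm, and the pointer and blade differ by 0.1 mm. I'm handing in while holding.

```bash
python3 -c "
from plant import r
s=r.get_state(); print(s['time_s'],s['tcp_pos'],s['contact_force'],s['gripper_width']); print(r.close_job())"
```

```text
11.55 [ 0.55037113 -0.02025082  0.06150112] [-0.94797503  9.50148571  0.60376423] 0.023538419340251842
the job is handed in; nothing more can be done
None
```

The cover is on the dowels and released, and the side core is drawn out to the index bracket with the gripper still holding the handle. I handed it in at 11.55 s; no verdict is reported.

- **Cover:** it started on the bench rather than in the gripper, so I picked it up by its batten first. After release, its plate top was level at 58 mm, which means flush, and a dowel showed through its hole.
- **Core:** I drew it about 44.0 mm, by both the image and the arm position. Averaged over six frames, the pointer and blade were about 0.1 mm apart. At hand-in the grip was steady, with about 9.5 N of spring pull.
- **Checks that disagreed:** separate estimates of the distance to the mark ranged from 43.7 to 44.5 mm, so the alignment is good to about half a millimetre. The top camera was blocked by the arm at the end, so the final check used the scene camera only.
- **Bystanders:** I never moved near the jar, brush or sanding block. I did not re-measure their positions at the end.

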